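# Reseat the filtered-water needle valve and set its opening

## Task

Reset the filtered-water needle valve on the shelf, the one with the dial and the T-handle: first turn it clockwise until it is fully shut against its stop, then open it anticlockwise until its dark pointer stands in line with the brass marker tab on the dial, and let go. The handle has some play, so go by the pointer and not by the handle. Leave the handwheel valve, the marker tab and the kitchen things as they are.

Things in the scene. Friction and masses are not known exactly. Their poses are not given: they have to be found in the camera images.
- valve: brass needle valve fixed on the shelf: flange 90 mm across, upright riser 30 mm, leaning head 50 mm across carrying a white dial. Origin: centre of the flange's underside; z up. The stem leans 35 degrees (0.61 rad) from vertical towards this body's -x. A steel outlet elbow sticks out 64 mm to +x, below the head
- dial_center (a point): centre of the white dial's face (disc 112 mm across, fixed), on the stem axis; z = along the stem, outwards; x = up the dial's slope. Heights above this face along the stem: pointer 2 to 5 mm, marker tab up to 10 mm, T-handle bar 21 to 51 mm
- handle_grip (a point): middle of the steel T-handle's bar, on the stem axis, 38 mm above the dial face. Bar 60 mm long (x), 14 mm thick (y), 30 mm deep along the stem (z, outwards). The bar lies along the pointer, give or take the play: it turns freely 0.14 rad to either side of the pointer and carries the spindle along only once the play is taken up; it may start anywhere in the play
- pointer_tip (a point): tip of the dark steel pointer fixed to the spindle, 45 mm from the stem axis, 4 mm above the dial face; x = outwards along the pointer, z = along the stem, outwards
- marker_tip (a point): the place where the pointer's tip must come: 45 mm from the stem axis, 4 mm above the dial face, just inside the brass marker tab (12 mm radially, 8 mm wide) on the dial's rim. x = radially outwards. The tab is held by stiff friction (0.6 N m) and sits at a different angle each time, 2.0 to 2.7 rad open
- spindle (a joint): angle of the spindle and pointer, rad: 0 = fully shut against the rigid stop, where the pointer points 2.356 rad (135 degrees) clockwise from the dial's uphill direction, to the lower right of the dial; grows anticlockwise as seen looking onto the dial, up to 4.2. Friction 0.15 N m, stays where it is left. It starts 0.5 to 0.9 rad open
- stopvalve: second valve on the same kind of brass stand (leaning 35 degrees to its -x), without dial, with a round steel handwheel; to be left alone. Origin: centre of the flange's underside, flange 90 mm across; total height about 160 mm
- wheel_rim (a point): point on the rim of that handwheel, 34 mm from its stem axis (wheel 78 mm over all)
- dabba: closed round steel masala dabba, 180 mm across, 82 mm high with its knob; origin centre of underside; bystander
- katoris: nested stack of three steel katoris, 82 mm across, 56 mm high; origin centre of underside; bystander
- grater: white ceramic ginger grater, disc 110 mm across with a handle to its -x, 14 mm high; origin under the disc's centre; bystander
- squeezer: yellow plastic lemon squeezer, cup 84 mm across and 42 mm high with a handle reaching 128 mm to its -x; origin under the cup's centre; bystander
- spoonrest: wooden spoon rest, 80 by 110 mm, 18 mm high; origin centre of underside; bystander
- tumbler: steel tumbler, 60 mm across the mouth, 75 mm high; origin centre of underside; bystander
There are look-alikes about, which are no part of the job. Leave any green look-alike of the valve alone.

How it is judged:
By the outcome, as a careful person would: the job done as asked, in the order asked, and still so for the second after the job is handed in, with the robot touching nothing.
It also fails if it takes over 48 s, if anything falls off the work surface, if the arm or the gripper's body presses on something with over 40 N, if the wrist force passes 120 N, or if a joint passes its speed limit or range.

## Robot

A 6-joint arm with a two-finger parallel gripper is mounted at the origin on the work surface. World frame = base frame: x ahead of the robot, y to its left, z up, the work surface at z = 0. Lengths are in m, angles in degrees, forces in N, time in s.
With the tool pointing down it reaches from about 0.25 to 0.85 m from the base axis. Payload 12.5 kg.
Tool frame: the origin (TCP) lies at the very end of the fingers, on their centre line; the grasp point (between the pads) lies 19 mm behind it; z points along the fingers, y is the line along which they close (so a half turn about z gives the same grasp; the last joint's range is limited). The gripper opens to 93 mm and grips with 3 to 60 N. Pads are 15 mm wide; open, the fingers measure 128 mm over their backs; the gripper's body (75 mm by 188 mm) begins 65 mm behind the grasp point.
Start: joints at [-79.446, 20.094, 94.641, -0, 65.266, -4.847], TCP at [0.146, -0.53, 0.219] pointing down, gripper open.
Joint ranges: [-157.81, 157.81], [-45, 120.19], [0.68, 151.7], [-89.99, 269.99], [4.06, 180], [-164.3, 164.3]. Speed limits (degrees/s): [127.2, 127.2, 159.86, 180, 180, 180].

## Interface

Orientations are given as [roll, pitch, yaw] about the fixed x, y, z axes, in that order (R = Rz(yaw) Ry(pitch) Rx(roll)).
In Python, from cell import arm, optics, order gives the robot as it stands.
- The arm moves only by the shell command python3 -m pendant 'ROWS' [FORCE]. ROWS is JSON, a list of rows, each an object of numbers: "x", "y", "z": the shift along the tool's x, y, z in units of 25 mm (1.0 is 25 mm); "rx", "ry", "rz": the turn, a rotation vector about the tool's x, y, z in units of 6 degrees (1.0 is 6 degrees); "hand": the closure, from 0 (fully open) to 1 (shut). A call has exactly 8 rows; each row shifts and turns the commanded pose from where the row before left it, along the tool's axes as they then stand; what a row does not reach is not made up. A row lasts 1/12 s, in which the tool goes at most 41.7 mm and 7.16 degrees, less where a joint would pass 70% of its speed; a pose out of reach is approached as far as the arm can. A call is refused whole if a number of a shift passes 1 or a number of a turn 1, either way. A call with a gripper value outside its range is refused whole. The fingers move at their own pace and stop on an object; FORCE is the grip in N (left out, the last holds). Time passes only in rows, so rows that do not move let the fingers close, or fill a call up. It gives the time, the measured TCP pose, the force, the opening and the grip force at its end, in the units of the state.
- arm.observe(): the state, without advancing time (a new reading comes with each control period).
- optics.get_image(name): name is "side" or "top" or "wrist"; returns the picture (384x512x3 uint8, blue, green, red); there is no depth.
- optics.calibration(name): a dict with "camera_matrix" (3x3 intrinsics, pixels), "D" ([k1, k2, p1, p2, k3] as OpenCV has them; the pictures are not rectified), "position" and "orientation" of the camera in the world; the wrist camera has in their place "mount" (4x4, takes a point from camera to tool coordinates, whose origin is the TCP and whose axes are the flange's). Camera axes: x right, y down, z forward; pixel columns grow to the right and rows downward; lengths in m; the calibration is good to about 2 mm. A picture is of the moment at which its call begins: read the wrist's pose just before it. calibration takes no time and is no camera call.
- order.hand_in(): hands the job in; it is judged then, once.
The state is a dict: "time": time; "joints": joint angles; "dq": joint speeds; "joint_torque": joint torques, N m; "tool_pos": TCP position; "tcp_rot": TCP orientation; "wrist_force": force on the tool from outside, world axes, zero at the start; "wrist_torque": the same for the moment, N m; "gripper_width": finger opening in m; "finger_force": force on a finger pad.
Only numpy, scipy, OpenCV 4.12 (cv2) and the standard library are available. Lean on these libraries where they do the work, as an engineer would, in place of code of your own. Each camera call takes 0.05 s, during which the arm holds its last target. There are 200 camera calls.

## Working session

There is one attempt and no reset: what is moved stays moved. The work goes in short steps, Python scripts to look and compute and a shell command to move; the robot and the scene stay as the last step left them, time stands still between calls to the robot, and variables do not carry over. Pictures are saved under pics/ and viewed, at most 10 in all, crops included, and the job is handed in when it is done.

```bash
ls; mkdir -p pics
python3 - <<'E'
from cell import arm, optics
import cv2
s=arm.observe(); print(s)
for n in ("side","top"):
    c=optics.calibration(n); print(n,c)
    cv2.imwrite(f"pics/{n}0.png",optics.get_image(n))
print(optics.calibration("wrist"))
a=cv2.imread("pics/side0.png");b=cv2.imread("pics/top0.png")
E
```

```text
pics
{'time': 0.0, 'joints': array([-7.94462951e+01,  2.01256948e+01,  9.46772902e+01,  1.96486519e-03,
        6.52663595e+01, -4.84737319e+00]), 'dq': array([-0.03463619, -0.01961242, -0.0412125 , -0.05032388,  0.03242828,
       -0.04063709]), 'joint_torque': array([ 5.54588787e-04, -4.97325146e+01, -2.85245955e+01,  6.99323136e-02,
        2.57716456e-02, -7.13300983e-05]), 'tool_pos': array([ 0.1460327 , -0.52989337,  0.2180862 ]), 'tcp_rot': array([-1.79931054e+02, -7.63696940e-03,  1.54002503e+01]), 'wrist_force': array([ 0.4328957 ,  0.38037668, -0.18046683]), 'wrist_torque': array([ 0.00766804,  0.02384765, -0.04299573]), 'finger_force': 0.0, 'gripper_width': 0.09280954933041519}
side {'camera_matrix': array([[361.06172356,   0.        , 261.23077953],
       [  0.        , 361.06172356, 194.85800186],
       [  0.        ,   0.        ,   1.        ]]), 'D': array([-0.07971319,  0.        ,  0.        ,  0.        ,  0.        ]), 'position': array([-0.04775137,  0.67662511,  0.84958553]), 'orientation': array([-131.61562579,   -1.25803634, -137.34652411])}
top {'camera_mat
[... 269 characters left out ...]
8053883, 1.44419877]), 'orientation': array([-1.71205330e+02,  1.43502347e-01, -9.16601496e+01])}
{'camera_matrix': array([[322.72161848,   0.        , 254.84982743],
       [  0.        , 322.72161848, 193.84145705],
       [  0.        ,   0.        ,   1.        ]]), 'D': array([-0.06434208,  0.        ,  0.        ,  0.        ,  0.        ]), 'mount': array([[-5.38992117e-04, -9.65981020e-01, -2.58612410e-01,
         7.06795992e-02],
       [ 9.99999306e-01, -7.91578254e-04,  8.72571529e-04,
         1.55266875e-04],
       [-1.04759950e-03, -2.58611760e-01,  9.65980776e-01,
        -1.66645713e-01],
       [ 0.00000000e+00,  0.00000000e+00,  0.00000000e+00,
         1.00000000e+00]])}
```

View pics/side0.png

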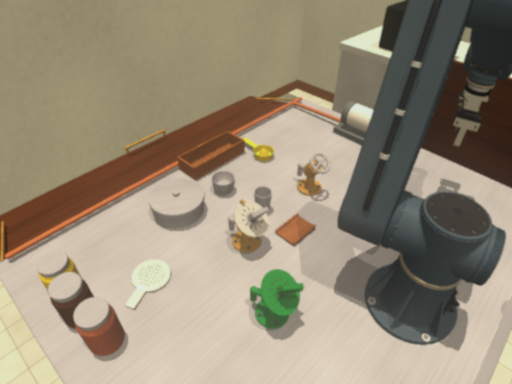

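View pics/top0.png

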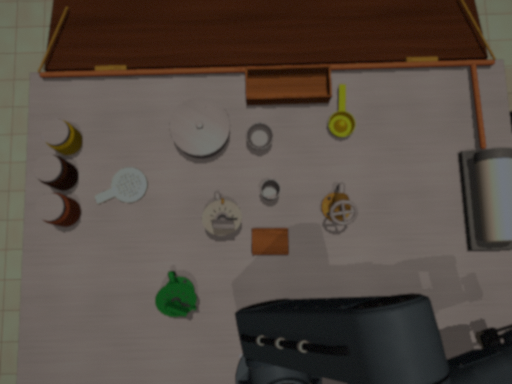

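The side view shows our valve (white dial) at about (250,222), leaning towards the robot. The top view shows its dial at (221,217) and the handwheel valve at (340,207). I'll enlarge the dial.

Run:
```python
import cv2,numpy as np
a=cv2.imread("pics/side0.png")[185:260,210:290];b=cv2.imread("pics/top0.png")[180:250,190:260]
A=cv2.resize(a,(400,375),interpolation=cv2.INTER_CUBIC);B=cv2.resize(b,(390,375),interpolation=cv2.INTER_CUBIC)
cv2.imwrite("pics/crop0.png",np.hstack([A,B]))
```

```text
(no output)
```

View pics/crop0.png

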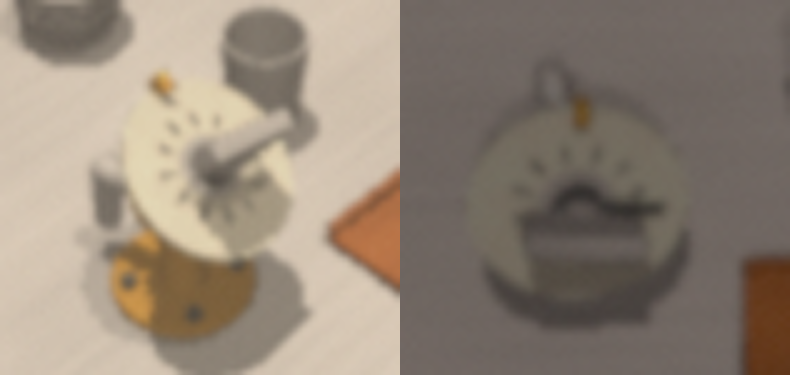

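The dial ellipse centre is at about (251.8,218.7) in the side view and (222.1,217.3) in the top view. In the top view the marker tab is uphill of it, the pointer is to the right, and the bar lies about level. The flange is near (246.6,241) in the side view.

```bash
cat > h.py <<'E'
import cv2,numpy as np
from scipy.spatial.transform import Rotation as R
from cell import arm, optics
def pose(n,s=None):
    c=optics.calibration(n)
    if n=="wrist":
        T=np.eye(4);T[:3,:3]=R.from_euler('xyz',s['tcp_rot'],degrees=True).as_matrix();T[:3,3]=s['tool_pos']
        T=T@c['mount'];return c,T[:3,:3],T[:3,3]
    return c,R.from_euler('xyz',c['orientation'],degrees=True).as_matrix(),c['position']
def ray(n,uv,s=None):
    c,M,p=pose(n,s)
    q=cv2.undistortPoints(np.array([[uv]],float),c['camera_matrix'],c['D'])[0,0]
    d=M@np.array([q[0],q[1],1]);return p,d/np.linalg.norm(d)
def plane(n,uv,p0,nrm,s=None):
    p,d=ray(n,uv,s);return p+d*(np.dot(p0-p,nrm)/np.dot(d,nrm))
def proj(n,X,s=None):
    c,M,p=pose(n,s)
    return cv2.projectPoints(np.atleast_2d((np.atleast_2d(X)-p)@M),np.zeros(3),np.zeros(3),c['camera_matrix'],c['D'])[0][:,0]
def tri(rays):
    A=sum(np.eye(3)-np.outer(d,d) for p,d in rays);b=sum((np.eye(3)-np.outer(d,d))@p for p,d in rays)
    X=np.linalg.solve(A,b);return X,[np.linalg.norm(np.cross(X-p,d)) for p,d in rays]
def frame(yaw):  # dial frame: x uphill, z stem
    z=np.array([-np.sin(.6109)*np.cos(yaw),-np.sin(.6109)*np.sin(yaw),np.cos(.6109)])
    x=np.array([np.cos(.6109)*np.cos(yaw),np.cos(.6109)*np.sin(yaw),np.sin(.6109)])
    return np.c_[x,np.cross(z,x),z]
def delta(s,P,M):  # shift & rotvec in tool frame to reach pose
    T=R.from_euler('xyz',s['tcp_rot'],degrees=True).as_matrix()
    return T.T@(P-s['tool_pos'])/.025, R.from_matrix(T.T@M).as_rotvec(degrees=True)/6
E
python3 - <<'E'
from h import *
X,e=tri([ray("side",(251.8,218.7)),ray("top",(222.1,217.3))]);print(X,e)
for z in(.005,.01):
    F=plane("side",(246.6,241),np.array([0,0,z]),np.array([0,0,1.]));d=F-X;print(F,np.degrees(np.arctan2(d[1],d[0])))
E0=plane("top",(217.5,194.),np.array([0,0,.05]),np.array([0,0,1.]));print(E0,np.degrees(np.arctan2(*(E0-X)[[1,0]])))
for yaw in (0,5,10,15,20,25):
    f=frame(np.radians(yaw)); a=np.linspace(0,6.283,200)
    C=X+.056*(np.cos(a)[:,None]*f[:,0]+np.sin(a)[:,None]*f[:,1])
    for n in("side","top"):
        p=proj(n,C);print(yaw,n,p.min(0).round(1),p.max(0).round(1))
E
```

```text
[0.45768798 0.14688568 0.10736438] [np.float64(0.0019490051784213033), np.float64(0.001949005178421252)]
[0.47035711 0.15339433 0.005     ] 27.19142024800401
[0.46728988 0.15649189 0.01      ] 45.01287242236434
[0.53459088 0.16298317 0.05      ] 11.822586027837659
0 side [233.1 200.3] [268.4 237.5]
0 top [202.4 199.9] [242.6 235.1]
5 side [233.4 200.4] [268.1 237.4]
5 top [202.4 199.9] [242.6 235.2]
10 side [233.6 200.7] [267.8 237.2]
10 top [202.4 199.8] [242.5 235.3]
15 side [233.9 200.9] [267.5 237. ]
15 top [202.4 199.7] [242.4 235.4]
20 side [234.2 201.2] [267.3 236.7]
20 top [202.5 199.5] [242.2 235.6]
25 side [234.4 201.5] [267.  236.4]
25 top [202.7 199.4] [242.  235.8]
```

```bash
r='{"x":0.6,"y":-1,"z":-0.15,"hand":0}'; python3 -m pendant '[{"x":0.6,"y":-0.9,"z":-0.3},{"x":0.6,"y":-0.9,"z":-0.3},{"x":0.6,"y":-0.9,"z":-0.3},{"x":0.6,"y":-0.9,"z":-0.3},{"x":0.6,"y":-0.9,"z":-0.3},{"x":0.6,"y":-0.9},{"x":0.6,"y":-0.9},{"x":0.6,"y":-0.9}]'
python3 -m pendant '[{"x":0.6,"y":-0.9},{"x":0.6,"y":-0.9},{"x":0.6,"y":-0.9},{"x":0.6,"y":-0.9},{"x":0.6,"y":-0.9},{"x":0.6,"y":-0.9},{"x":0.6,"y":-0.9},{"x":0.6,"y":-0.9}]'
python3 - <<'E'
from h import *
X=np.array([.4577,.1469,.1074]);f=frame(np.radians(12));s=arm.observe();print(s['joints'].round(1),s['tool_pos'])
ph=np.radians(85);tx=np.cos(ph)*f[:,0]+np.sin(ph)*f[:,1];M=np.c_[tx,np.cross(-f[:,2],tx),-f[:,2]]
print(delta(s,X+.16*f[:,2],M))
E
```

```text
[-79.4  20.1  94.7   0.   65.3  -4.8] [ 0.14603606 -0.52993845  0.21816915]
(array([ 15.54501871, -23.00872688,  -0.78657304]), array([ -4.42948278,   4.5398782 , -13.14682081]))invalid input
invalid input
```

```bash
python3 -m pendant '[{"x":0.6,"y":-0.9,"z":-0.3,"rx":0,"ry":0,"rz":0,"hand":0},{"x":0.6,"y":-0.9,"z":-0.3,"rx":0,"ry":0,"rz":0,"hand":0},{"x":0.6,"y":-0.9,"z":-0.3,"rx":0,"ry":0,"rz":0,"hand":0},{"x":0.6,"y":-0.9,"z":-0.3,"rx":0,"ry":0,"rz":0,"hand":0},{"x":0.6,"y":-0.9,"z":-0.3,"rx":0,"ry":0,"rz":0,"hand":0},{"x":0.6,"y":-0.9,"z":0,"rx":0,"ry":0,"rz":0,"hand":0},{"x":0.6,"y":-0.9,"z":0,"rx":0,"ry":0,"rz":0,"hand":0},{"x":0.6,"y":-0.9,"z":0,"rx":0,"ry":0,"rz":0,"hand":0}]'
```

```text
time: 0.77
tool_pos: [0.2141, -0.3234, 0.256]
tcp_rot: [-180.0, -0.0, 15.4]
wrist_force: [0.9, -0.9, 0.3]
gripper_width: 0.0929
finger_force: 0.0
```

```bash
python3 -m pendant '[{"x":0.68,"y":-1,"z":0,"rx":0,"ry":0,"rz":0,"hand":0},{"x":0.68,"y":-1,"z":0,"rx":0,"ry":0,"rz":0,"hand":0},{"x":0.68,"y":-1,"z":0,"rx":0,"ry":0,"rz":0,"hand":0},{"x":0.68,"y":-1,"z":0,"rx":0,"ry":0,"rz":0,"hand":0},{"x":0.68,"y":-1,"z":0,"rx":0,"ry":0,"rz":0,"hand":0},{"x":0.68,"y":-1,"z":0,"rx":0,"ry":0,"rz":0,"hand":0},{"x":0.68,"y":-1,"z":0,"rx":0,"ry":0,"rz":0,"hand":0},{"x":0.68,"y":-1,"z":0,"rx":0,"ry":0,"rz":0,"hand":0}]'
python3 -m pendant '[{"x":0.68,"y":-1,"z":0,"rx":0,"ry":0,"rz":0,"hand":0},{"x":0.68,"y":-1,"z":0,"rx":0,"ry":0,"rz":0,"hand":0},{"x":0.68,"y":-1,"z":0,"rx":0,"ry":0,"rz":0,"hand":0},{"x":0.68,"y":-1,"z":0,"rx":0,"ry":0,"rz":0,"hand":0},{"x":0.68,"y":-1,"z":0,"rx":0,"ry":0,"rz":0,"hand":0},{"x":0.68,"y":-1,"z":0,"rx":0,"ry":0,"rz":0,"hand":0},{"x":0.68,"y":-1,"z":0,"rx":0,"ry":0,"rz":0,"hand":0},{"x":0.5,"y":-0.6,"z":0,"rx":0,"ry":0,"rz":0,"hand":0}]'
cat > goal.py <<'E'
import sys
from h import *
X=np.array([.4577,.1469,.1074]);f=frame(np.radians(12))
def goal(h,phdeg,X=X,f=f):
    s=arm.observe();print('j',s['joints'].round(1),s['tool_pos'].round(4))
    ph=np.radians(phdeg);tx=np.cos(ph)*f[:,0]+np.sin(ph)*f[:,1];M=np.c_[tx,np.cross(-f[:,2],tx),-f[:,2]]
    d,r=delta(s,X+h*f[:,2],M);print('d',d.round(3),'rot',r.round(3))
E
python3 -c "
from goal import *
goal(.16,85);goal(.16,3)"
```

```text
time: 1.43
tool_pos: [0.292, -0.0944, 0.2561]
tcp_rot: [180.0, -0.0, 15.4]
wrist_force: [0.9, 0.5, 1.0]
gripper_width: 0.0929
finger_force: 0.0
time: 2.1
tool_pos: [0.3684, 0.1245, 0.256]
tcp_rot: [-180.0, 0.0, 15.5]
wrist_force: [0.8, 0.1, 0.2]
gripper_width: 0.0933
finger_force: 0.0
j [1.180e+01 1.000e-01 1.134e+02 0.000e+00 6.640e+01 8.630e+01] [0.3684 0.1245 0.256 ]
d [ 0.016 -0.132  0.701] rot [ -4.427   4.543 -13.133]
j [1.180e+01 1.000e-01 1.134e+02 0.000e+00 6.640e+01 8.630e+01] [0.3684 0.1245 0.256 ]
d [ 0.016 -0.132  0.701] rot [-0.332  5.825  0.076]
```

```bash
python3 -m pendant '[{"x":0,"y":0,"z":0,"rx":-0.277,"ry":0.284,"rz":-0.82,"hand":0},{"x":0,"y":0,"z":0,"rx":-0.277,"ry":0.284,"rz":-0.82,"hand":0},{"x":0,"y":0,"z":0,"rx":-0.277,"ry":0.284,"rz":-0.82,"hand":0},{"x":0,"y":0,"z":0,"rx":-0.277,"ry":0.284,"rz":-0.82,"hand":0},{"x":0,"y":0,"z":0,"rx":-0.277,"ry":0.284,"rz":-0.82,"hand":0},{"x":0,"y":0,"z":0,"rx":-0.277,"ry":0.284,"rz":-0.82,"hand":0},{"x":0,"y":0,"z":0,"rx":-0.277,"ry":0.284,"rz":-0.82,"hand":0},{"x":0,"y":0,"z":0,"rx":-0.277,"ry":0.284,"rz":-0.82,"hand":0}]'
python3 -m pendant '[{"x":0,"y":0,"z":0,"rx":-0.277,"ry":0.284,"rz":-0.82,"hand":0},{"x":0,"y":0,"z":0,"rx":-0.277,"ry":0.284,"rz":-0.82,"hand":0},{"x":0,"y":0,"z":0,"rx":-0.277,"ry":0.284,"rz":-0.82,"hand":0},{"x":0,"y":0,"z":0,"rx":-0.277,"ry":0.284,"rz":-0.82,"hand":0},{"x":0,"y":0,"z":0,"rx":-0.277,"ry":0.284,"rz":-0.82,"hand":0},{"x":0,"y":0,"z":0,"rx":-0.277,"ry":0.284,"rz":-0.82,"hand":0},{"x":0,"y":0,"z":0,"rx":-0.277,"ry":0.284,"rz":-0.82,"hand":0},{"x":0,"y":0,"z":0,"rx":-0.277,"ry":0.284,"rz":-0.82,"hand":0}]'
python3 -c "
from goal import *
goal(.16,85)
s=arm.observe();cv2.imwrite('pics/w1.png',optics.get_image('wrist'))
np.save('w1.npy',s,allow_pickle=True)"
```

```text
time: 2.77
tool_pos: [0.3681, 0.1223, 0.256]
tcp_rot: [163.0, -8.0, 56.6]
wrist_force: [-0.3, -0.1, 0.4]
gripper_width: 0.0931
finger_force: 0.0
time: 3.43
tool_pos: [0.368, 0.1222, 0.256]
tcp_rot: [145.0, -2.8, 97.8]
wrist_force: [0.9, 0.1, -0.0]
gripper_width: 0.0929
finger_force: 0.0
j [ 11.2 -16.9 135.    0.8  26.9   3.7] [0.368  0.1222 0.256 ]
d [ 0.188 -0.386  0.599] rot [ 0.013  0.014 -0.001]
```

View pics/w1.png

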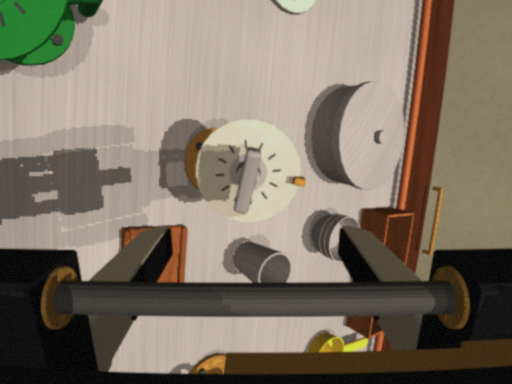

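The wrist view shows the dial face-on at about (249,171), the tab at (299,181) and the bar from (254,155) to (242,210), covering the pointer. Next I'll refine the dial centre and the lean direction by fitting ellipses.

```bash
cat > dial.py <<'E'
from h import *
def fit(img,c0,r):
    hsv=cv2.cvtColor(img,cv2.COLOR_BGR2HSV).astype(int)
    yy,xx=np.mgrid[:384,:512];near=np.hypot(xx-c0[0],yy-c0[1])<r
    return hsv,near
def wdial(img,c0=(249,171),r=62):
    b=img.astype(int);yel=b[...,1]-b[...,0]   # cream: G-B
    yy,xx=np.mgrid[:384,:512];near=np.hypot(xx-c0[0],yy-c0[1])<r
    m=((yel>18)&(b.sum(2)>420)&near).astype(np.uint8)
    return m,cv2.convexHull(max(cv2.findContours(m,0,cv2.CHAIN_APPROX_NONE)[0],key=cv2.contourArea))
E
python3 - <<'E'
from dial import *
img=cv2.imread('pics/w1.png');print(img[130,250],img[130,350],img[100,230],img[181,299],img[170,200],img[200,247],img[171,220])
m,h=wdial(img);print(m.sum(),cv2.boundingRect(h),cv2.fitEllipse(h))
b=cv2.resize(img[105:235,180:320],(700,650)[::1],interpolation=cv2.INTER_CUBIC)[:600]
cv2.imwrite('pics/c1.png',b)
E
```

```text
[183 210 212] [170 182 196] [164 175 191] [ 60 144 202] [ 96 114 125] [144 155 169] [ 93 109 121]
5160 (203, 119, 104, 104) ((249.22430419921875, 170.33685302734375), (102.79329681396484, 109.26445770263672), 97.52410125732422)
```

View pics/c1.png

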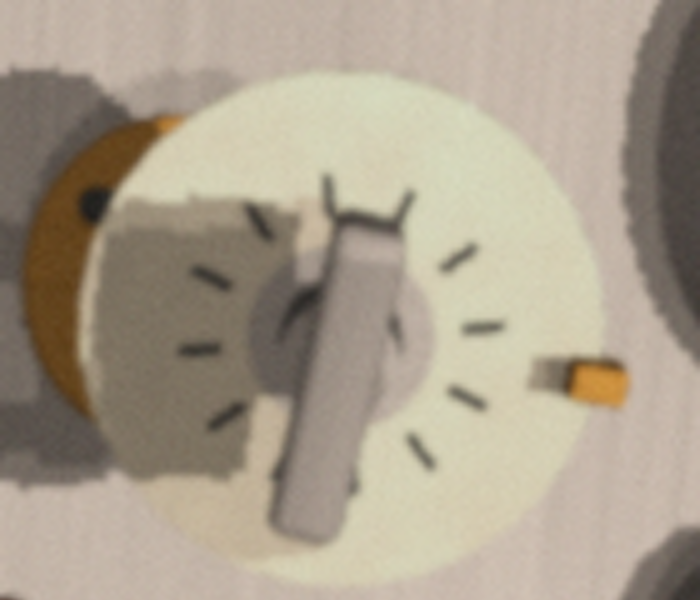

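```bash
cat >> goal.py <<'E'
def ang(p,X,f):
    v=(p-X)@f;return np.degrees(np.arctan2(v[1],v[0])),np.hypot(v[0],v[1])*1e3
E
python3 - <<'E'
from goal import *
s=np.load('w1.npy',allow_pickle=True).item();w=(248.6,170.5)
R3=[ray("side",(251.8,218.7)),ray("top",(222.1,217.3)),ray("wrist",w,s)]
X,e=tri(R3);print(X,e);print(tri(R3[:1]+R3[2:]),tri(R3[1:]))
a=np.linspace(0,6.283,200)
for y in (0,6,12,18):
    f=frame(np.radians(y));C=X+.056*(np.cos(a)[:,None]*f[:,0]+np.sin(a)[:,None]*f[:,1]);p=proj('wrist',C,s)
    print(y,((p.min(0)-[180,105])*5).round(),((p.max(0)-[180,105])*5).round(),cv2.fitEllipse(p.astype(np.float32)))
    P=lambda u,h:plane('wrist',(180+u[0]/5,105+u[1]/5),X+h*f[:,2],f[:,2],s)
    A,B=P((370,262),.051),P((308,537),.051);v=(B-A)@f
    print(' bar',np.degrees(np.arctan2(v[1],v[0])),np.linalg.norm(v),(((A+B)/2-X)@f*1e3).round(1))
    print(' tab',ang(P((598,368),.010),X,f),' flange',P((60,270),0))
    print(' bar shadow tab',ang(P((625,385),.010),X,f))
E
```

```text
[0.45790339 0.14736752 0.10918393] [np.float64(0.00281711186406117), np.float64(0.0012965675205830547), np.float64(0.0016098614761937942)]
(array([0.45577702, 0.14791914, 0.11138854]), [np.float64(0.002092117999885288), np.float64(0.002092117999885102)]) (array([0.45889636, 0.1478112 , 0.11056205]), [np.float64(8.164424073353855e-05), np.float64(8.164424073355565e-05)])
0 [75. 62.] [596. 583.] ((247.1377716064453, 169.58905029296875), (104.07697296142578, 104.38285064697266), 130.51585388183594)
 bar -97.95547674704645 0.052264891269100916 [ 2.5 -9.5 51. ]
 tab (np.float64(-2.9589875417666893), np.float64(55.643015401932864))  flange [0.40892306 0.15491981 0.07488499]
 bar shadow tab (np.float64(-5.516422713854643), np.float64(61.882176007165164))
6 [75. 61.] [596. 580.] ((247.154541015625, 169.1008758544922), (103.54228973388672, 104.35133361816406), 107.97677612304688)
 bar -102.83560396354268 0.05281797353853413 [ 1.8 -6.9 51. ]
 tab (np.float64(-7.292372382882773), np.float64(55.635579963841224))  flange [0.40866819 0.15495161 0.07545052]
 bar shadow tab (np.float64(-9.931747851669124), np.float64(61.890559478297874))
12 [75. 61.] [596. 575.] ((247.12747192382812, 168.6310272216797), (102.62916564941406, 104.36567687988281), 99.6665267944336)
 bar -107.67217844375688 0.05352771872947055 [ 1.3 -4.1 51. ]
 tab (np.float64(-11.695165462038547), np.float64(55.626146071985))  flange [0.40828228 0.15499975 0.0763068 ]
 bar shadow tab (np.float64(-14.42826958679599), np.float64(61.912477395763624))
18 [74. 62.] [596. 569.] ((247.05874633789062, 168.18931579589844), (101.37395477294922, 104.39701843261719), 94.81083679199219)
 bar -112.45193961221386 0.05438656893005915 [ 1.  -1.3 51. ]
 tab (np.float64(-16.20451343500742), np.float64(55.62275504606055))  flange [0.40776382 0.15506443 0.07745722]
 bar shadow tab (np.float64(-19.043024684920255), np.float64(61.96030995127544))
```

Run:
```python
from goal import *
from scipy.optimize import least_squares
s=np.load('w1.npy',allow_pickle=True).item();X=np.array([.4580,.1476,.1100]);up=np.array([0,0,1.])
W=[(180+u/5,105+v/5) for u,v in [(25,290),(32,230),(55,180),(90,140),(35,340),(55,385),(85,418)]]
S=[(210+u/5,185+v/5) for u,v in [(110,290),(122,318),(150,336),(183,340),(215,333),(245,312),(257,280)]]
for z in (.004,.008,.012):
  for n,L in (('wrist',W),('side',S)):
    P=np.array([plane(n,u,up*z,up,s)[:2] for u in L])
    r=least_squares(lambda c:np.hypot(*(P-c).T)-.045,P.mean(0)+[.03,0]);d=r.x-X[:2]
    print(z,n,r.x,np.abs(r.fun).max(),np.degrees(np.arctan2(d[1],d[0])),np.hypot(*d))
```

```text
0.004 wrist [0.47590434 0.14976987] 0.0006761432656747432 6.910108050084865 0.01803534228909248
0.004 side [0.46950324 0.15484681] 0.0011038845503637054 32.210089990833204 0.013595615988331507
0.008 wrist [0.47428596 0.15003372] 0.0005352747385237583 8.499187972709947 0.01646679637314076
0.008 side [0.46724873 0.15714015] 0.000890226311272814 45.888592505027624 0.013287346731596653
0.012 wrist [0.47266641 0.15029747] 0.00044041192620391384 10.421454940146797 0.014912408795963979
0.012 side [0.46499518 0.15943281] 0.0008650872034249718 59.40977640506673 0.01374583082979792
```

```bash
sed -i 's/^X=.*;f/X=np.array([.4585,.1477,.110]);f/' goal.py; python3 -c "
from goal import *
goal(.022,72.3)
goal(.16,72.3)"
```

```text
j [ 11.1 -17.  135.1   1.2  26.8   2.5] [0.3674 0.1221 0.2554]
d [ 0.224 -0.27   6.05 ] rot [ 0.017 -0.005  2.238]
j [ 11.1 -17.  135.1   1.2  26.8   2.5] [0.3674 0.1221 0.2554]
d [ 0.226 -0.26   0.53 ] rot [ 0.017 -0.005  2.238]
```

```bash
python3 -m pendant '[{"x":0.22,"y":-0.27,"z":0.4,"rx":0,"ry":0,"rz":0,"hand":0},{"x":0,"y":0,"z":0.4,"rx":0,"ry":0,"rz":0.75,"hand":0},{"x":0,"y":0,"z":0.4,"rx":0,"ry":0,"rz":0.75,"hand":0},{"x":0,"y":0,"z":0.6,"rx":0,"ry":0,"rz":0.74,"hand":0},{"x":0,"y":0,"z":0.6,"rx":0,"ry":0,"rz":0,"hand":0.2},{"x":0,"y":0,"z":0.6,"rx":0,"ry":0,"rz":0,"hand":0.2},{"x":0,"y":0,"z":0,"rx":0,"ry":0,"rz":0,"hand":0.2},{"x":0,"y":0,"z":0,"rx":0,"ry":0,"rz":0,"hand":0.2}]'
python3 -c "
from goal import *
goal(.022,72.3)
s=arm.observe();cv2.imwrite('pics/w2.png',optics.get_image('wrist'))
np.save('w2.npy',s,allow_pickle=True)
f=globals()['f']
print(proj('wrist',[X,X+.051*f[:,2],s['tool_pos']],s))"
```

```text
time: 4.15
tool_pos: [0.4037, 0.1359, 0.1905]
tcp_rot: [146.6, -10.5, 86.3]
wrist_force: [0.3, 0.2, 0.5]
gripper_width: 0.0756
finger_force: 0.0
j [ 12.7  -3.4 136.1  -2.4  12.5  21.7] [0.4037 0.1359 0.1905]
d [ 0.011 -0.006  3.044] rot [-0.021  0.031 -0.186]
[[254.91623363 193.39940836]
 [254.77296342 212.48898539]
 [255.15553147 239.40710443]]
```

View pics/w2.png

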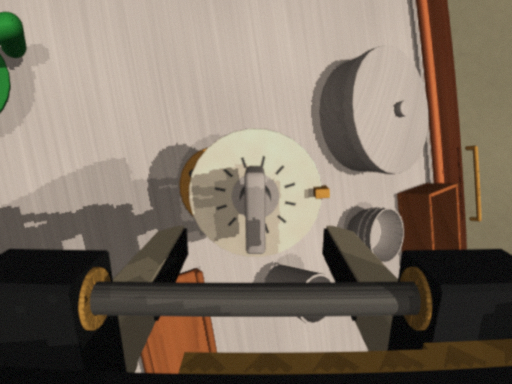

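The wrist view shows the bar (254,170)-(257,250) centred between the fingers, with the tab at (321,192). But joint 5 is falling towards its 4° limit, so I'll fit the arm's planar kinematics to see what the final pose needs.

```bash
cat > kin.py <<'E'
from goal import *
from scipy.optimize import least_squares
D=[(20.1257,94.677,65.266,np.hypot(.14603,.52989),.21809),(.1,113.4,66.4,.38887,.256),(-16.9,135.,26.9,np.hypot(.368,.1222),.256)]
s=np.load('w2.npy',allow_pickle=True).item();j=s['joints'];D.append((j[1],j[2],j[4],np.hypot(*s['tool_pos'][:2]),s['tool_pos'][2]))
def fk(p,q):
    a,z,L1,L2,e,d=p;A=np.radians(np.cumsum(q))
    u=lambda t:np.array([np.sin(t),np.cos(t)])
    return np.array([a,z])+L1*u(A[0])+L2*u(A[1])+e*u(A[1]-np.pi/2)+d*u(A[2])
p=least_squares(lambda p:np.concatenate([(fk(p,x[:3])-x[3:])/1e-3 for x in D]+[(p-[0,.4,.4,.4,0,.25])*.2]),[0,.4,.4,.4,0,.25]).x
E
python3 - <<'E'
from kin import *
print(p.round(4),[((fk(p,x[:3])-x[3:])*1e3).round(1) for x in D])
for h in(.022,.03):
  P=X+h*f[:,2];r=np.array([np.hypot(*P[:2]),P[2]]);print(h,P,np.degrees(np.arctan2(P[1],P[0])))
  for t in (145,150,155,160,130,120):
    q=least_squares(lambda q:np.r_[(fk(p,q)-r)*100,(sum(q)-t)/10],[5,130,15]).x;print(t,q.round(1))
E
```

```text
[ 0.0014  0.2644  0.4869  0.4399 -0.0434  0.2797] [array([ 0. , -0.2]), array([-0.1,  0.4]), array([ 0.1, -0.3]), array([-0. ,  0.1])]
0.022 [0.44615645 0.1450763  0.12802091] 18.012924943032484
145 [ 1.080e+01  1.343e+02 -1.000e-01]
150 [ 10.7 131.1   8.2]
155 [ 11.1 127.9  16. ]
160 [ 12.1 124.6  23.3]
130 [ 15.8 142.7 -28.5]
120 [ 24.  146.8 -50.8]
0.03 [0.44166789 0.14412222 0.13457396] 18.072207033635276
145 [  9.3 134.6   1.1]
150 [  9.3 131.4   9.3]
155 [  9.8 128.2  17. ]
160 [ 10.8 124.9  24.3]
130 [ 14.1 143.1 -27.2]
120 [ 22.3 147.4 -49.6]
```

```bash
cat >> goal.py <<'E'
def tool(ph,lean=24,az=18):
    l,a=np.radians([lean,az]);z=-np.array([-np.sin(l)*np.cos(a),-np.sin(l)*np.sin(a),np.cos(l)])
    ph=np.radians(ph);b=np.cos(ph)*f[:,0]+np.sin(ph)*f[:,1]
    x=b-z*(b@z);x/=np.linalg.norm(x);return np.c_[x,np.cross(z,x),z]
def goal2(ph,back,hg=.044,X=X):
    s=arm.observe();M=tool(ph);P=X+hg*f[:,2]+(.016-back)*M[:,2]
    d,r=delta(s,P,M);print('j',s['joints'].round(1),'P',P.round(4),'d',d.round(3),'rot',r.round(3), 'h',(s['tool_pos']-X)@f)
E
python3 -c "
from goal import *
goal2(72,.07);goal2(72,0)"
```

```text
j [ 12.7  -3.5 136.1  -2.4  12.5  21.7] P [0.4129 0.1357 0.1954] d [0.044 0.396 0.064] rot [ 1.877 -0.169 -0.152] h [ 0.00068371 -0.00013303  0.09855237]
j [ 12.7  -3.5 136.1  -2.4  12.5  21.7] P [0.44   0.1445 0.1314] d [-0.01 -0.15  2.81] rot [ 1.877 -0.169 -0.152] h [ 0.00068371 -0.00013303  0.09855237]
```

```bash
python3 -m pendant '[{"x":0.02,"y":0.2,"z":0.03,"rx":0,"ry":0,"rz":0,"hand":0.45},{"x":0.02,"y":0.2,"z":0.03,"rx":0.37,"ry":-0.035,"rz":-0.03,"hand":0.45},{"x":0,"y":0,"z":0,"rx":0.38,"ry":-0.035,"rz":-0.03,"hand":0.45},{"x":0,"y":0,"z":0,"rx":0.38,"ry":-0.035,"rz":-0.03,"hand":0.45},{"x":0,"y":0,"z":0,"rx":0.38,"ry":-0.035,"rz":-0.03,"hand":0.45},{"x":0,"y":0,"z":0,"rx":0.37,"ry":-0.03,"rz":-0.03,"hand":0.45},{"x":0,"y":0,"z":0,"rx":0,"ry":0,"rz":0,"hand":0.45},{"x":0,"y":0,"z":0,"rx":0,"ry":0,"rz":0,"hand":0.45}]'
python3 -c "
from goal import *
goal2(72,0)"
```

```text
time: 4.87
tool_pos: [0.4137, 0.1355, 0.1963]
tcp_rot: [157.5, -9.2, 86.7]
wrist_force: [-0.5, -0.1, -0.2]
gripper_width: 0.0512
finger_force: 0.0
j [  9.9  -0.8 127.8   6.7  29.1   9.9] P [0.44   0.1445 0.1314] d [-0.004 -0.052  2.822] rot [ 0.031 -0.005  0.004] h [ 0.01153226 -0.00258015  0.09726996]
```

```bash
python3 -m pendant '[{"x":0,"y":-0.05,"z":0.47,"rx":0,"ry":0,"rz":0,"hand":0.45},{"x":0,"y":0,"z":0.47,"rx":0,"ry":0,"rz":0,"hand":0.45},{"x":0,"y":0,"z":0.47,"rx":0,"ry":0,"rz":0,"hand":0.45},{"x":0,"y":0,"z":0.47,"rx":0,"ry":0,"rz":0,"hand":0.45},{"x":0,"y":0,"z":0.47,"rx":0,"ry":0,"rz":0,"hand":0.45},{"x":0,"y":0,"z":0.47,"rx":0,"ry":0,"rz":0,"hand":0.45},{"x":0,"y":0,"z":0,"rx":0,"ry":0,"rz":0,"hand":0.45},{"x":0,"y":0,"z":0,"rx":0,"ry":0,"rz":0,"hand":0.45}]'
python3 -c "
from goal import *
goal2(72,0)
s=arm.observe();cv2.imwrite('pics/w3.png',optics.get_image('wrist'));np.save('w3.npy',s,allow_pickle=True)
print(proj('wrist',[X,X+.051*f[:,2],s['tool_pos']],s))"
```

```text
time: 5.53
tool_pos: [0.4389, 0.1446, 0.1306]
tcp_rot: [157.7, -9.2, 86.7]
wrist_force: [-0.1, -0.2, 0.3]
gripper_width: 0.0511
finger_force: 0.0
j [ 10.7  10.1 128.3   9.6  18.    7.2] P [0.44   0.1445 0.1314] d [ 0.004  0.052 -0.015] rot [0.005 0.001 0.01 ] h [-0.00440329  0.00098537  0.02819309]
[[271.03103198 221.45517187]
 [255.47311066 258.26484835]
 [255.50921029 239.42812988]]
```

View pics/w3.png

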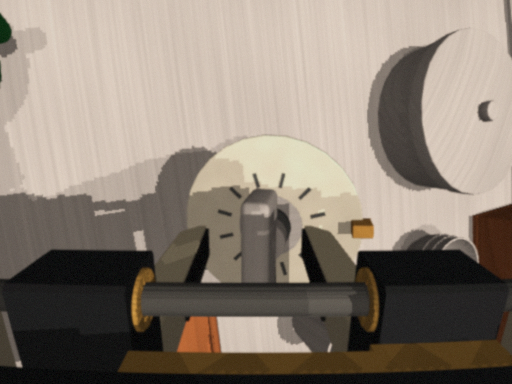

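```bash
python3 -m pendant '[{"x":0,"y":0.05,"z":0,"rx":0,"ry":0,"rz":0,"hand":0.77},{"x":0,"y":0,"z":0,"rx":0,"ry":0,"rz":0,"hand":0.77},{"x":0,"y":0,"z":0,"rx":0,"ry":0,"rz":0,"hand":0.77},{"x":0,"y":0,"z":0,"rx":0,"ry":0,"rz":0,"hand":0.77},{"x":0,"y":0,"z":0,"rx":0,"ry":0,"rz":0.5,"hand":0.77},{"x":0,"y":0,"z":0,"rx":0,"ry":0,"rz":0.5,"hand":0.77},{"x":0,"y":0,"z":0,"rx":0,"ry":0,"rz":0.5,"hand":0.77},{"x":0,"y":0,"z":0,"rx":0,"ry":0,"rz":0.5,"hand":0.77}]' 15
python3 -c "
from goal import *
s=arm.observe();print(s['wrist_torque'],s['joints'].round(1))"
```

```text
time: 6.25
tool_pos: [0.4428, 0.1444, 0.1326]
tcp_rot: [159.6, -13.7, 75.2]
wrist_force: [6.3, -2.2, 0.1]
gripper_width: 0.0229
finger_force: 14.3
[-0.50104237 -1.31266728 -0.1276439 ] [ 10.6  10.2 127.9   9.6  18.   19.2]
```

```bash
cat > st.py <<'E'
from goal import *
s=arm.observe();T=R.from_euler('xyz',s['tcp_rot'],degrees=True).as_matrix()
ax=T[:,0]-f[:,2]*(T[:,0]@f[:,2]);v=f.T@ax
print('Ftool',(T.T@s['wrist_force']).round(1),'Mtool',(T.T@s['wrist_torque']).round(2),'phi',np.degrees(np.arctan2(v[1],v[0])).round(1),'j',s['joints'].round(1),'h',((s['tool_pos']-X)@f*1e3).round(1),'t',s['time'],'w',s['gripper_width'])
M=tool(72);P=X+.044*f[:,2]+.016*M[:,2];print('dpos tool',(T.T@(P-s['tool_pos'])/.025).round(2))
E
python3 st.py
python3 -m pendant '[{"x":0,"y":0,"z":0,"rx":0,"ry":0,"rz":0.5,"hand":0.77},{"x":0,"y":0,"z":0,"rx":0,"ry":0,"rz":0.5,"hand":0.77},{"x":0,"y":0,"z":0,"rx":0,"ry":0,"rz":0.5,"hand":0.77},{"x":0,"y":0,"z":0,"rx":0,"ry":0,"rz":0.5,"hand":0.77},{"x":0,"y":0,"z":0,"rx":0,"ry":0,"rz":0.4,"hand":0.77},{"x":0,"y":0,"z":0,"rx":0,"ry":0,"rz":0,"hand":0.77},{"x":0,"y":0,"z":0,"rx":0,"ry":0,"rz":0,"hand":0.77},{"x":0,"y":0,"z":0,"rx":0,"ry":0,"rz":0,"hand":0.77}]'
python3 st.py
```

```text
Ftool [-0.5  6.3  2.1] Mtool [-1.39 -0.07 -0.25] phi 60.3 j [ 10.6  10.2 127.9   9.6  18.   19.2] h [-0.1  0.1 27.7] t 6.25 w 0.02289706333873426
dpos tool [-0.04 -0.12 -0.  ]
time: 6.92
tool_pos: [0.4428, 0.1442, 0.1325]
tcp_rot: [163.5, -18.2, 61.2]
wrist_force: [7.1, -5.5, 2.0]
gripper_width: 0.0223
finger_force: 14.5
Ftool [-0.7  9.2  0.3] Mtool [-1.7  -0.18 -0.12] phi 46.3 j [ 10.5  10.2 127.9   9.6  18.   33.5] h [-0.2 -0.2 27.7] t 6.9167 w 0.022338516653316196
dpos tool [-0.06 -0.11 -0.  ]
```

```bash
python3 -m pendant '[{"x":0,"y":0,"z":0,"rx":0,"ry":0,"rz":0.3,"hand":0.77},{"x":0,"y":0,"z":0,"rx":0,"ry":0,"rz":0.3,"hand":0.77},{"x":0,"y":0,"z":0,"rx":0,"ry":0,"rz":0.3,"hand":0.77},{"x":0,"y":0,"z":0,"rx":0,"ry":0,"rz":0.3,"hand":0.77},{"x":0,"y":0,"z":0,"rx":0,"ry":0,"rz":0.3,"hand":0.77},{"x":0,"y":0,"z":0,"rx":0,"ry":0,"rz":0,"hand":0.77},{"x":0,"y":0,"z":0,"rx":0,"ry":0,"rz":0,"hand":0.77},{"x":0,"y":0,"z":0,"rx":0,"ry":0,"rz":0,"hand":0.77}]'
python3 st.py; python3 -c "
from h import *
cv2.imwrite('pics/t4.png',optics.get_image('top'));s=arm.observe();cv2.imwrite('pics/w4.png',optics.get_image('wrist'))
a=cv2.resize(cv2.imread('pics/t4.png')[180:250,190:260],(300,300),interpolation=2);cv2.imwrite('pics/c4.png',np.hstack([cv2.resize(cv2.imread('pics/w4.png')[:300],(500,300)),a]))"
```

```text
time: 7.58
tool_pos: [0.4427, 0.144, 0.1325]
tcp_rot: [166.6, -20.5, 51.9]
wrist_force: [5.4, -7.7, 3.0]
gripper_width: 0.0215
finger_force: 14.7
Ftool [-1.5  9.6 -1.6] Mtool [-1.91 -0.26 -0.16] phi 37.3 j [ 10.5  10.2 127.9   9.6  18.   42.5] h [-0.4 -0.3 27.7] t 7.5833 w 0.021496909110710404
dpos tool [-0.06 -0.1  -0.  ]
```

View pics/c4.png

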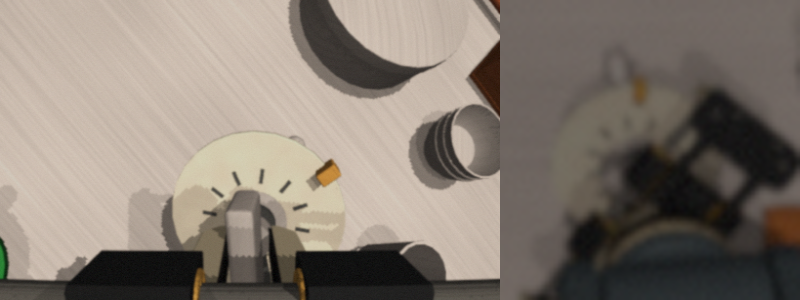

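The bar is tracking with the gripper, but the pointer is hidden in both views. I'll keep closing and watch the moment about the tool axis for the stop.

```bash
python3 -m pendant '[{"x":0,"y":0,"z":0,"rx":0,"ry":0,"rz":0.2,"hand":0.77},{"x":0,"y":0,"z":0,"rx":0,"ry":0,"rz":0.2,"hand":0.77},{"x":0,"y":0,"z":0,"rx":0,"ry":0,"rz":0.2,"hand":0.77},{"x":0,"y":0,"z":0,"rx":0,"ry":0,"rz":0.2,"hand":0.77},{"x":0,"y":0,"z":0,"rx":0,"ry":0,"rz":0,"hand":0.77},{"x":0,"y":0,"z":0,"rx":0,"ry":0,"rz":0,"hand":0.77},{"x":0,"y":0,"z":0,"rx":0,"ry":0,"rz":0,"hand":0.77},{"x":0,"y":0,"z":0,"rx":0,"ry":0,"rz":0,"hand":0.77}]'|grep finger
python3 st.py
python3 -m pendant '[{"x":0,"y":0,"z":0,"rx":0,"ry":0,"rz":0.2,"hand":0.77},{"x":0,"y":0,"z":0,"rx":0,"ry":0,"rz":0.2,"hand":0.77},{"x":0,"y":0,"z":0,"rx":0,"ry":0,"rz":0.2,"hand":0.77},{"x":0,"y":0,"z":0,"rx":0,"ry":0,"rz":0.2,"hand":0.77},{"x":0,"y":0,"z":0,"rx":0,"ry":0,"rz":0,"hand":0.77},{"x":0,"y":0,"z":0,"rx":0,"ry":0,"rz":0,"hand":0.77},{"x":0,"y":0,"z":0,"rx":0,"ry":0,"rz":0,"hand":0.77},{"x":0,"y":0,"z":0,"rx":0,"ry":0,"rz":0,"hand":0.77}]'|grep finger
python3 st.py
```

```text
finger_force: 14.3
Ftool [1.  9.9 1.5] Mtool [-1.87  0.11 -0.23] phi 32.5 j [ 10.5  10.2 127.9   9.6  18.   47.3] h [-0.3 -0.2 27.7] t 8.35 w 0.022279344337160105
dpos tool [-0.08 -0.09 -0.  ]
finger_force: 15.3
Ftool [-0.6  9.1 -2.5] Mtool [-1.82 -0.15 -0.13] phi 27.7 j [ 10.5  10.1 128.    9.6  18.   52.1] h [-0.7 -0.2 27.8] t 9.0167 w 0.02218326636210115
dpos tool [-0.07 -0.08 -0.  ]
```

```bash
for i in 1; do python3 -m pendant '[{"x":0,"y":0,"z":0,"rx":0,"ry":0,"rz":0.2,"hand":0.77},{"x":0,"y":0,"z":0,"rx":0,"ry":0,"rz":0.2,"hand":0.77},{"x":0,"y":0,"z":0,"rx":0,"ry":0,"rz":0.2,"hand":0.77},{"x":0,"y":0,"z":0,"rx":0,"ry":0,"rz":0.2,"hand":0.77},{"x":0,"y":0,"z":0,"rx":0,"ry":0,"rz":0,"hand":0.77},{"x":0,"y":0,"z":0,"rx":0,"ry":0,"rz":0,"hand":0.77},{"x":0,"y":0,"z":0,"rx":0,"ry":0,"rz":0,"hand":0.77},{"x":0,"y":0,"z":0,"rx":0,"ry":0,"rz":0,"hand":0.77}]'|grep finger
python3 st.py; done
python3 -m pendant '[{"x":0,"y":0,"z":0,"rx":0,"ry":0,"rz":0.2,"hand":0.77},{"x":0,"y":0,"z":0,"rx":0,"ry":0,"rz":0.2,"hand":0.77},{"x":0,"y":0,"z":0,"rx":0,"ry":0,"rz":0.2,"hand":0.77},{"x":0,"y":0,"z":0,"rx":0,"ry":0,"rz":0.2,"hand":0.77},{"x":0,"y":0,"z":0,"rx":0,"ry":0,"rz":0,"hand":0.77},{"x":0,"y":0,"z":0,"rx":0,"ry":0,"rz":0,"hand":0.77},{"x":0,"y":0,"z":0,"rx":0,"ry":0,"rz":0,"hand":0.77},{"x":0,"y":0,"z":0,"rx":0,"ry":0,"rz":0,"hand":0.77}]'|grep finger
python3 st.py
```

```text
finger_force: 16.3
Ftool [-0.2  7.  -4.5] Mtool [-1.62  0.03 -0.3 ] phi 22.9 j [ 10.5  10.1 128.    9.6  18.   56.9] h [-0.9 -0.1 27.9] t 9.6833 w 0.02299723912681592
dpos tool [-0.07 -0.06 -0.  ]
finger_force: 17.0
Ftool [-2.6  6.2 -6.5] Mtool [-1.61 -0.28 -0.33] phi 18.1 j [ 10.5  10.1 128.    9.6  18.1  61.7] h [-1.7 -0.1 27.9] t 10.35 w 0.023321890972482447
dpos tool [-0.05 -0.05 -0.  ]
```

```bash
python3 -m pendant '[{"x":0,"y":0,"z":0,"rx":0,"ry":0,"rz":0.2,"hand":0.77},{"x":0,"y":0,"z":0,"rx":0,"ry":0,"rz":0.2,"hand":0.77},{"x":0,"y":0,"z":0,"rx":0,"ry":0,"rz":0.2,"hand":0.77},{"x":0,"y":0,"z":0,"rx":0,"ry":0,"rz":0.2,"hand":0.77},{"x":0,"y":0,"z":0,"rx":0,"ry":0,"rz":0,"hand":0.77},{"x":0,"y":0,"z":0,"rx":0,"ry":0,"rz":0,"hand":0.77},{"x":0,"y":0,"z":0,"rx":0,"ry":0,"rz":0,"hand":0.77},{"x":0,"y":0,"z":0,"rx":0,"ry":0,"rz":0,"hand":0.77}]' 30 |grep finger
python3 st.py
python3 - <<'E'
from goal import *
s=arm.observe();im=optics.get_image('wrist');cv2.imwrite('pics/w5.png',im);np.save('w5.npy',s,allow_pickle=True)
a=cv2.resize(im[130:290,150:370],(795,578),interpolation=2);cv2.imwrite('pics/c5.png',a)
print(proj('wrist',[X]+[X+.004*f[:,2]+.045*(np.cos(t)*f[:,0]+np.sin(t)*f[:,1]) for t in np.radians([-135,-125,-115])],s))
E
```

```text
finger_force: 33.7
Ftool [ -4.9   8.1 -10.9] Mtool [-1.9  -0.57 -0.5 ] phi 13.3 j [ 10.5  10.1 128.1   9.6  18.1  66.5] h [-2.4 -0.1 28.1] t 11.0167 w 0.022332822163034914
dpos tool [-0.02 -0.04 -0.  ]
[[258.75441201 211.79726145]
 [294.18918347 266.01993895]
 [304.03771229 260.63742989]
 [312.80824299 253.78677147]]
```

View pics/c5.png

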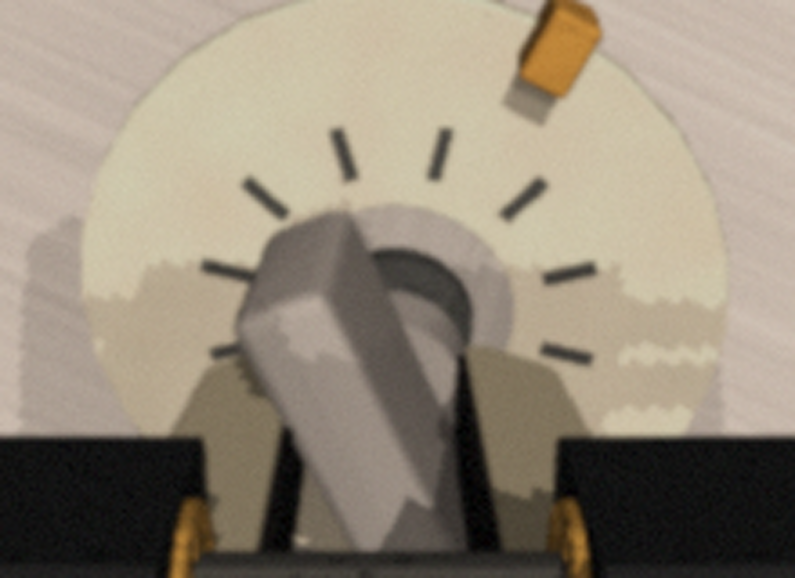

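The crop shows the bar turned about 20° inside the fork while the moment rose to 0.5 N m, so it is against its stop. Now I'll open anticlockwise, staying short of the tab.

```bash
python3 -m pendant '[{"x":0,"y":0,"z":0,"rx":0,"ry":0,"rz":-0.8,"hand":0.77},{"x":0,"y":0,"z":0,"rx":0,"ry":0,"rz":-0.8,"hand":0.77},{"x":0,"y":0,"z":0,"rx":0,"ry":0,"rz":-0.8,"hand":0.78},{"x":0,"y":0,"z":0,"rx":0,"ry":0,"rz":-0.8,"hand":0.79},{"x":0,"y":0,"z":0,"rx":0,"ry":0,"rz":-0.8,"hand":0.8},{"x":0,"y":0,"z":0,"rx":0,"ry":0,"rz":-0.8,"hand":0.8},{"x":0,"y":0,"z":0,"rx":0,"ry":0,"rz":-0.8,"hand":0.8},{"x":0,"y":0,"z":0,"rx":0,"ry":0,"rz":-0.8,"hand":0.8}]' 15|grep finger
python3 st.py
python3 -m pendant '[{"x":0,"y":0,"z":0,"rx":0,"ry":0,"rz":-0.8,"hand":0.8},{"x":0,"y":0,"z":0,"rx":0,"ry":0,"rz":-0.8,"hand":0.8},{"x":0,"y":0,"z":0,"rx":0,"ry":0,"rz":-0.8,"hand":0.8},{"x":0,"y":0,"z":0,"rx":0,"ry":0,"rz":-0.8,"hand":0.8},{"x":0,"y":0,"z":0,"rx":0,"ry":0,"rz":-0.8,"hand":0.8},{"x":0,"y":0,"z":0,"rx":0,"ry":0,"rz":-0.8,"hand":0.8},{"x":0,"y":0,"z":0,"rx":0,"ry":0,"rz":-0.8,"hand":0.8},{"x":0,"y":0,"z":0,"rx":0,"ry":0,"rz":-0.8,"hand":0.8}]'|grep finger
python3 st.py
```

```text
finger_force: 14.8
Ftool [-13.   12.5  -2.2] Mtool [-2.4  -2.59  0.17] phi 51.8 j [ 10.5  10.2 128.    9.6  18.   27.9] h [-1.6 -0.8 27.8] t 11.7333 w 0.023423895901078125
dpos tool [ 0.01 -0.09 -0.01]
finger_force: 14.7
Ftool [-2.6  5.9  0.9] Mtool [-1.32 -0.76  0.18] phi 89.6 j [ 10.5  10.2 127.9   9.7  18.  -10.5] h [-0.1 -0.  27.7] t 12.4 w 0.022589622374495178
dpos tool [ 0.03 -0.12 -0.  ]
```

```bash
python3 -m pendant '[{"x":0,"y":0,"z":0,"rx":0,"ry":0,"rz":-0.8,"hand":0.8},{"x":0,"y":0,"z":0,"rx":0,"ry":0,"rz":-0.8,"hand":0.8},{"x":0,"y":0,"z":0,"rx":0,"ry":0,"rz":-0.8,"hand":0.8},{"x":0,"y":0,"z":0,"rx":0,"ry":0,"rz":-0.8,"hand":0.8},{"x":0,"y":0,"z":0,"rx":0,"ry":0,"rz":-0.8,"hand":0.8},{"x":0,"y":0,"z":0,"rx":0,"ry":0,"rz":-0.8,"hand":0.8},{"x":0,"y":0,"z":0,"rx":0,"ry":0,"rz":-0.8,"hand":0.8},{"x":0,"y":0,"z":0,"rx":0,"ry":0,"rz":-0.8,"hand":0.8}]'|grep finger
python3 st.py
python3 -m pendant '[{"x":0,"y":0,"z":0,"rx":0,"ry":0,"rz":-0.8,"hand":0.8},{"x":0,"y":0,"z":0,"rx":0,"ry":0,"rz":-0.8,"hand":0.8},{"x":0,"y":0,"z":0,"rx":0,"ry":0,"rz":-0.8,"hand":0.8},{"x":0,"y":0,"z":0,"rx":0,"ry":0,"rz":-0.8,"hand":0.8},{"x":0,"y":0,"z":0,"rx":0,"ry":0,"rz":-0.5,"hand":0.8},{"x":0,"y":0,"z":0,"rx":0,"ry":0,"rz":0,"hand":0.8},{"x":0,"y":0,"z":0,"rx":0,"ry":0,"rz":0,"hand":0.8},{"x":0,"y":0,"z":0,"rx":0,"ry":0,"rz":0,"hand":0.8}]'|grep finger
python3 st.py
python3 - <<'E'
from goal import *
s=arm.observe();im=optics.get_image('wrist');cv2.imwrite('pics/w6.png',im);np.save('w6.npy',s,allow_pickle=True);cv2.imwrite('pics/t6.png',optics.get_image('top'));cv2.imwrite('pics/s6.png',optics.get_image('side'))
for n in('wrist','top'):print(n,proj(n,[X]+[X+.004*f[:,2]+.045*(np.cos(t)*f[:,0]+np.sin(t)*f[:,1]) for t in np.radians([-40,-20,0])],s).round(1).tolist())
E
```

```text
finger_force: 15.0
Ftool [ 2.4  8.1 -3.7] Mtool [-1.41  0.18  0.18] phi 127.6 j [ 10.6  10.1 127.9   9.7  18.  -48.9] h [-0.5  0.7 27.9] t 13.0667 w 0.021202933538602406
dpos tool [ 0.07 -0.08  0.  ]
finger_force: 16.5
Ftool [-0.5  5.5 -4.5] Mtool [-0.78 -0.14  0.13] phi 149.8 j [ 10.6  10.1 128.    9.7  18.1 -70.9] h [-1.2  0.7 28. ] t 13.7333 w 0.02034042104065314
dpos tool [ 0.07 -0.04  0.  ]
wrist [[258.2, 233.3], [245.3, 301.6], [269.4, 302.4], [292.4, 295.0]]
top [[222.2, 217.5], [229.8, 205.0], [224.4, 203.7], [218.7, 204.1]]
```

```bash
cat > prof.py <<'E'
from goal import *
def prof(n,im,s=None,rs=(.034,.038,.042),ts=range(-75,45,5),X=X):
    g=cv2.GaussianBlur(im,(0,0),.7).astype(int)
    for r in rs:
        p=proj(n,[X+.004*f[:,2]+r*(np.cos(t)*f[:,0]+np.sin(t)*f[:,1]) for t in np.radians(list(ts))],s)
        v=[cv2.getRectSubPix(g.astype(np.float32).sum(2),(1,1),tuple(map(float,q)))[0,0]/3 for q in p]
        print(n,r,' '.join(f'{t}:{x:.0f}' for t,x in zip(ts,v)))
E
python3 - <<'E'
from prof import *
prof('top',cv2.imread('pics/t6.png'));prof('top',cv2.imread('pics/top0.png'),ts=range(-130,30,10))
E
```

```text
top 0.034 -75:104 -70:105 -65:104 -60:98 -55:89 -50:75 -45:63 -40:65 -35:79 -30:90 -25:94 -20:99 -15:103 -10:104 -5:102 0:98 5:98 10:102 15:103 20:101 25:95 30:90 35:93 40:97
top 0.038 -75:106 -70:106 -65:106 -60:104 -55:98 -50:86 -45:73 -40:73 -35:86 -30:96 -25:100 -20:101 -15:102 -10:103 -5:103 0:101 5:102 10:104 15:105 20:103 25:99 30:97 35:100 40:102
top 0.042 -75:106 -70:106 -65:106 -60:106 -55:103 -50:96 -45:87 -40:86 -35:94 -30:102 -25:103 -20:101 -15:96 -10:96 -5:101 0:104 5:105 10:105 15:105 20:105 25:104 30:104 35:105 40:105
top 0.034 -130:83 -120:84 -110:67 -100:82 -90:99 -80:103 -70:105 -60:101 -50:101 -40:105 -30:99 -20:99 -10:104 0:97 10:101 20:102
top 0.038 -130:95 -120:96 -110:77 -100:89 -90:104 -80:106 -70:106 -60:104 -50:104 -40:106 -30:103 -20:101 -10:103 0:101 10:105 20:103
top 0.042 -130:102 -120:102 -110:92 -100:97 -90:105 -80:106 -70:106 -60:105 -50:105 -40:106 -30:105 -20:101 -10:96 0:104 10:105 20:105
```

```bash
cat > tab.py <<'E'
from prof import *
def tab(n,im,s=None,X=X):
    hsv=cv2.cvtColor(im,cv2.COLOR_BGR2HSV);u=proj(n,[X+.008*f[:,2]+.054*(np.cos(-.2)*f[:,0]+np.sin(-.2)*f[:,1])],s)[0]
    m=cv2.inRange(hsv,(8,110,60),(28,255,255));yy,xx=np.mgrid[:384,:512];m[np.hypot(xx-u[0],yy-u[1])>(7 if n=='top' else 13)]=0
    w=np.where(m>0,hsv[...,1].astype(float),0);c=(np.array([(w*xx).sum(),(w*yy).sum()])/w.sum())
    return c,(m>0).sum(),[np.round(ang(plane(n,c,X+h*f[:,2],f[:,2],s),X,f),1) for h in(.006,.010)]
E
python3 - <<'E'
from tab import *
L=lambda k:np.load(k+'.npy',allow_pickle=True).item()
print(tab('top',cv2.imread('pics/top0.png')),tab('top',cv2.imread('pics/t6.png')))
for k in('w1','w2','w3'):print(k,tab('wrist',cv2.imread(f'pics/{k}.png'),L(k)))
E
```

```text
(array([222.11697394, 200.57978385]), np.int64(12), [array([-11.9,  55.3]), array([-11.5,  57.2])]) (array([222.29918939, 200.66985999]), np.int64(10), [array([-12.4,  55. ]), array([-12. ,  56.9])])
w1 (array([299.03755413, 181.04518131]), np.int64(95), [array([-14.9,  54.6]), array([-14.1,  53.9])])
w2 (array([321.37496085, 192.05849194]), np.int64(173), [array([-15. ,  54.9]), array([-13.8,  54.1])])
w3 (array([361.46871414, 227.81543653]), np.int64(338), [array([-14.7,  54.6]), array([-13.1,  54.1])])
```

In the top view the pointer stands at about -43° and the tab at about -12°. I'll open about 25° more and measure again.

```bash
python3 -m pendant '[{"x":0,"y":0,"z":0,"rx":0,"ry":0,"rz":-0.8,"hand":0.8},{"x":0,"y":0,"z":0,"rx":0,"ry":0,"rz":-0.8,"hand":0.8},{"x":0,"y":0,"z":0,"rx":0,"ry":0,"rz":-0.8,"hand":0.8},{"x":0,"y":0,"z":0,"rx":0,"ry":0,"rz":-0.8,"hand":0.8},{"x":0,"y":0,"z":0,"rx":0,"ry":0,"rz":-0.8,"hand":0.8},{"x":0,"y":0,"z":0,"rx":0,"ry":0,"rz":0,"hand":0.8},{"x":0,"y":0,"z":0,"rx":0,"ry":0,"rz":0,"hand":0.8},{"x":0,"y":0,"z":0,"rx":0,"ry":0,"rz":0,"hand":0.8}]'|grep finger
python3 st.py
python3 - <<'E'
from prof import *
im=optics.get_image('top');cv2.imwrite('pics/t7.png',im);prof('top',im,ts=range(-54,21,3),rs=(.03,.034,.038))
E
```

```text
finger_force: 20.8
Ftool [  5.4  -7.5 -23.5] Mtool [1.36 0.65 0.06] phi 174.3 j [ 10.5  10.1 128.1   9.6  18.2 -94.9] h [-2.5  0.2 28.5] t 14.55 w 0.019102906836761004
dpos tool [0.02 0.02 0.01]
top 0.03 -54:96 -51:97 -48:99 -45:100 -42:99 -39:96 -36:88 -33:80 -30:72 -27:65 -24:68 -21:73 -18:82 -15:90 -12:96 -9:99 -6:100 -3:98 0:96 3:96 6:96 9:99 12:101 15:103 18:103
top 0.034 -54:100 -51:101 -48:102 -45:103 -42:102 -39:100 -36:93 -33:84 -30:73 -27:69 -24:70 -21:77 -18:86 -15:95 -12:100 -9:102 -6:102 -3:100 0:98 3:96 6:98 9:101 12:104 15:104 18:104
top 0.038 -54:104 -51:105 -48:105 -45:105 -42:105 -39:102 -36:97 -33:87 -30:78 -27:72 -24:72 -21:81 -18:90 -15:97 -12:101 -9:103 -6:103 -3:102 0:101 3:101 6:102 9:104 12:105 15:105 18:104
```

```bash
python3 -m pendant '[{"x":0,"y":0,"z":0,"rx":0,"ry":0,"rz":0,"hand":0.785},{"x":0,"y":0,"z":0,"rx":0,"ry":0,"rz":-0.4,"hand":0.785},{"x":0,"y":0,"z":0,"rx":0,"ry":0,"rz":-0.4,"hand":0.785},{"x":0,"y":0,"z":0,"rx":0,"ry":0,"rz":-0.4,"hand":0.785},{"x":0,"y":0,"z":0,"rx":0,"ry":0,"rz":-0.4,"hand":0.785},{"x":0,"y":0,"z":0,"rx":0,"ry":0,"rz":-0.4,"hand":0.785},{"x":0,"y":0,"z":0,"rx":0,"ry":0,"rz":0,"hand":0.785},{"x":0,"y":0,"z":0,"rx":0,"ry":0,"rz":0,"hand":0.785}]'|grep finger
python3 st.py
cat > cen.py <<'E'
from tab import *
def cen(n,im,s=None,c0=-12):
    ts=np.arange(c0-25,c0+25,.5);g=cv2.GaussianBlur(im,(0,0),.7).astype(np.float32).sum(2);o=[]
    for r in (.030,.034,.038,.041):
        p=proj(n,[X+.004*f[:,2]+r*(np.cos(t)*f[:,0]+np.sin(t)*f[:,1]) for t in np.radians(ts)],s).astype(np.float32)
        v=cv2.remap(g,p[:,0],p[:,1],cv2.INTER_LINEAR)[:,0];i=v.argmin();w=np.where(abs(ts-ts[i])<14,np.clip(np.percentile(v,75)-15-v,0,None),0)
        o.append((round((w*ts).sum()/w.sum(),1),int(v.min()/3)))
    return o
E
python3 - <<'E'
from cen import *
print(cen('top',cv2.imread('pics/t7.png'),c0=-25));im=optics.get_image('top');cv2.imwrite('pics/t8.png',im);print(cen('top',im,c0=-15),tab('top',im)[2])
E
```

```text
finger_force: 18.8
Ftool [  6.4  -7.3 -26.9] Mtool [1.72 1.12 0.23] phi -173.5 j [  10.5   10.1  128.1    9.6   18.2 -106.9] h [-2.6  0.  28.6] t 15.2667 w 0.020546637677126837
dpos tool [0.01 0.03 0.01]
[(np.float64(-25.8), 65), (np.float64(-25.9), 67), (np.float64(-25.9), 72), (np.float64(-25.1), 78)]
[(np.float64(-17.6), 60), (np.float64(-17.6), 61), (np.float64(-16.8), 66), (np.float64(-15.8), 72)] [array([-11.8,  55.2]), array([-11.5,  57.2])]
```

```bash
python3 -m pendant '[{"x":0,"y":0,"z":0,"rx":0,"ry":0,"rz":-0.25,"hand":0.785},{"x":0,"y":0,"z":0,"rx":0,"ry":0,"rz":-0.25,"hand":0.785},{"x":0,"y":0,"z":0,"rx":0,"ry":0,"rz":-0.25,"hand":0.785},{"x":0,"y":0,"z":0,"rx":0,"ry":0,"rz":-0.1,"hand":0.785},{"x":0,"y":0,"z":0,"rx":0,"ry":0,"rz":0,"hand":0.785},{"x":0,"y":0,"z":0,"rx":0,"ry":0,"rz":0,"hand":0.785},{"x":0,"y":0,"z":0,"rx":0,"ry":0,"rz":0,"hand":0.785},{"x":0,"y":0,"z":0,"rx":0,"ry":0,"rz":0,"hand":0.785}]'|grep finger
python3 st.py
python3 - <<'E'
from cen import *
im=optics.get_image('top');cv2.imwrite('pics/t9.png',im);print(cen('top',im,c0=-15),tab('top',im)[2])
E
```

```text
finger_force: 21.6
Ftool [  8.1  -7.8 -30. ] Mtool [1.93 1.3  0.25] phi -168.3 j [  10.5   10.   128.1    9.6   18.2 -112. ] h [-2.5 -0.1 28.6] t 15.9833 w 0.020079226106960554
dpos tool [0.01 0.03 0.02]
[(np.float64(-11.2), 61), (np.float64(-11.3), 63), (np.float64(-11.6), 63), (np.float64(-11.7), 64)] [array([-12.4,  55.1]), array([-12. ,  57.1])]
```

```bash
python3 -m pendant '[{"x":0,"y":0,"z":0,"rx":0,"ry":0,"rz":0,"hand":0.6},{"x":0,"y":0,"z":0,"rx":0,"ry":0,"rz":0,"hand":0.45},{"x":0,"y":0,"z":0,"rx":0,"ry":0,"rz":0,"hand":0.45},{"x":0,"y":0,"z":0,"rx":0,"ry":0,"rz":0,"hand":0.45},{"x":0,"y":0,"z":-0.4,"rx":0,"ry":0,"rz":0,"hand":0.45},{"x":0,"y":0,"z":-0.8,"rx":0,"ry":0,"rz":0,"hand":0.45},{"x":0,"y":0,"z":-0.8,"rx":0,"ry":0,"rz":0,"hand":0.45},{"x":0,"y":0,"z":-0.8,"rx":0,"ry":0,"rz":0,"hand":0.45}]'
python3 -m pendant '[{"x":0,"y":0,"z":-0.4,"rx":0,"ry":0,"rz":0.95,"hand":0.45},{"x":0,"y":0,"z":0,"rx":0,"ry":0,"rz":0.95,"hand":0.45},{"x":0,"y":0,"z":0,"rx":0,"ry":0,"rz":0.95,"hand":0.45},{"x":0,"y":0,"z":0,"rx":0,"ry":0,"rz":0.95,"hand":0.45},{"x":0,"y":0,"z":0,"rx":0,"ry":0,"rz":0.95,"hand":0.45},{"x":0,"y":0,"z":0,"rx":0,"ry":0,"rz":0.95,"hand":0.45},{"x":0,"y":0,"z":0,"rx":0,"ry":0,"rz":0.95,"hand":0.45},{"x":0,"y":0,"z":0,"rx":0,"ry":0,"rz":0.95,"hand":0.45}]'|grep force
python3 -m pendant '[{"x":0,"y":0,"z":0,"rx":0,"ry":0,"rz":0.95,"hand":0.45},{"x":0,"y":0,"z":0,"rx":0,"ry":0,"rz":0.95,"hand":0.45},{"x":0,"y":0,"z":0,"rx":0,"ry":0,"rz":0.95,"hand":0.45},{"x":0,"y":0,"z":0,"rx":0,"ry":0,"rz":0.95,"hand":0.45},{"x":0,"y":0,"z":0,"rx":0,"ry":0,"rz":0.95,"hand":0.45},{"x":0,"y":0,"z":0,"rx":0,"ry":0,"rz":0.95,"hand":0.45},{"x":0,"y":0,"z":0,"rx":0,"ry":0,"rz":0,"hand":0.45},{"x":0,"y":0,"z":0,"rx":0,"ry":0,"rz":0,"hand":0.45}]'|grep force
python3 st.py
python3 - <<'E'
from cen import *
im=optics.get_image('top');print(cen('top',im,c0=-15),tab('top',im)[2])
s=arm.observe();w=optics.get_image('wrist');np.save('w10.npy',s,allow_pickle=True);cv2.imwrite('pics/w10.png',w);print(cen('wrist',w,s),tab('wrist',w,s))
u=proj('wrist',[X],s)[0].astype(int);print(u);cv2.imwrite('pics/c10.png',cv2.resize(w[max(0,u[1]-75):u[1]+75,u[0]-90:u[0]+90],(720,600),interpolation=2))
E
```

```text
time: 16.7
tool_pos: [0.4129, 0.1355, 0.1955]
tcp_rot: [-177.3, 23.9, -155.4]
wrist_force: [-0.1, -0.3, -0.1]
gripper_width: 0.0511
finger_force: 0.0
wrist_force: [-0.9, 0.1, 0.6]
finger_force: 0.0
wrist_force: [0.6, 0.2, -0.4]
finger_force: 0.0
Ftool [-0.1  0.4  0.6] Mtool [ 0.09 -0.03 -0.02] phi 111.1 j [  9.8  -2.1 127.7   6.5  30.7 -29.5] h [ 12.5  -2.8 106.1] t 18.0333 w 0.05096577951597624
dpos tool [ 0.01 -0.01  3.18]
[(np.float64(3.0), 50), (np.float64(-9.1), 55), (np.float64(-9.7), 57), (np.float64(-9.8), 60)] [array([-11.6,  54.9]), array([-11.3,  56.9])]
[(np.float64(-10.2), 81), (np.float64(-15.6), 82), (np.float64(-16.8), 70), (np.float64(-16.0), 69)] (array([nan, nan]), np.int64(0), [array([nan, nan]), array([nan, nan])])
[263 196]tab.py:5: RuntimeWarning: invalid value encountered in divide
  w=np.where(m>0,hsv[...,1].astype(float),0);c=(np.array([(w*xx).sum(),(w*yy).sum()])/w.sum())
```

View pics/c10.png

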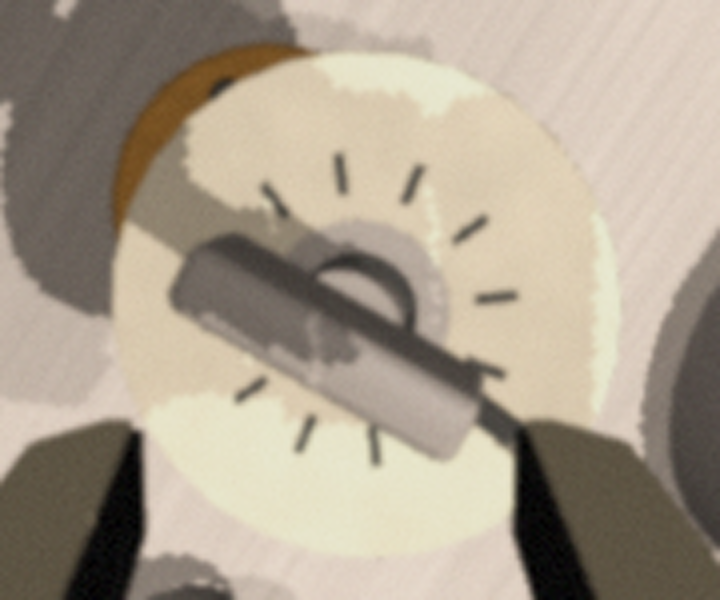

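The crop shows the pointer end at about (495,425), with the tab hidden behind a finger. I'll turn the camera about 55° so the tab comes clear, then measure both numerically.

```bash
python3 -m pendant '[{"x":0,"y":0,"z":0,"rx":0,"ry":0,"rz":1,"hand":0.45},{"x":0,"y":0,"z":0,"rx":0,"ry":0,"rz":1,"hand":0.45},{"x":0,"y":0,"z":0,"rx":0,"ry":0,"rz":1,"hand":0.45},{"x":0,"y":0,"z":0,"rx":0,"ry":0,"rz":1,"hand":0.45},{"x":0,"y":0,"z":0,"rx":0,"ry":0,"rz":1,"hand":0.45},{"x":0,"y":0,"z":0,"rx":0,"ry":0,"rz":1,"hand":0.45},{"x":0,"y":0,"z":0,"rx":0,"ry":0,"rz":1,"hand":0.45},{"x":0,"y":0,"z":0,"rx":0,"ry":0,"rz":1,"hand":0.45}]'|grep force
python3 -m pendant '[{"x":0,"y":0,"z":0,"rx":0,"ry":0,"rz":1,"hand":0.45},{"x":0,"y":0,"z":0,"rx":0,"ry":0,"rz":0,"hand":0.45},{"x":0,"y":0,"z":0,"rx":0,"ry":0,"rz":0,"hand":0.45},{"x":0,"y":0,"z":0,"rx":0,"ry":0,"rz":0,"hand":0.45},{"x":0,"y":0,"z":0,"rx":0,"ry":0,"rz":0,"hand":0.45},{"x":0,"y":0,"z":0,"rx":0,"ry":0,"rz":0,"hand":0.45},{"x":0,"y":0,"z":0,"rx":0,"ry":0,"rz":0,"hand":0.45},{"x":0,"y":0,"z":0,"rx":0,"ry":0,"rz":0,"hand":0.45}]'|grep force
python3 st.py
python3 - <<'E'
from cen import *
s=arm.observe();w=optics.get_image('wrist');np.save('w11.npy',s,allow_pickle=True);cv2.imwrite('pics/w11.png',w)
print(cen('wrist',w,s),tab('wrist',w,s));prof('wrist',w,s,rs=(.026,.03,.034,.038,.042,.045),ts=range(-36,14,2))
t=optics.get_image('top');cv2.imwrite('pics/t11.png',t);prof('top',t,rs=(.03,.034,.038,.042),ts=range(-36,14,2))
E
```

```text
wrist_force: [0.8, 0.5, -0.0]
finger_force: 0.0
wrist_force: [-0.6, -0.1, -0.1]
finger_force: 0.0
Ftool [-0.3 -0.6 -0.2] Mtool [ 0.15 -0.17 -0.02] phi 57.9 j [  9.8  -2.1 127.7   6.5  30.7  24.7] h [ 12.6  -2.9 106.1] t 19.4667 w 0.051224816475639944
dpos tool [-0.   -0.02  3.18]
[(np.float64(-18.1), 69), (np.float64(-17.0), 69), (np.float64(-18.5), 68), (np.float64(-17.8), 67)] (array([325.76013708, 175.36656374]), np.int64(176), [array([-15.9,  54.2]), array([-14.8,  54.4])])
wrist 0.026 -36:109 -34:107 -32:108 -30:112 -28:115 -26:109 -24:97 -22:88 -20:84 -18:82 -16:81 -14:90 -12:118 -10:153 -8:171 -6:159 -4:131 -2:124 0:149 2:181 4:194 6:196 8:195 10:195 12:195
wrist 0.03 -36:138 -34:98 -32:95 -30:132 -28:159 -26:151 -24:113 -22:79 -20:70 -18:70 -16:70 -14:81 -12:121 -10:171 -8:187 -6:166 -4:124 -2:113 0:152 2:184 4:194 6:195 8:196 10:196 12:194
wrist 0.034 -36:154 -34:124 -32:110 -30:142 -28:173 -26:177 -24:144 -22:94 -20:71 -18:70 -16:69 -14:79 -12:130 -10:179 -8:194 -6:185 -4:159 -2:146 0:167 2:188 4:194 6:194 8:195 10:195 12:195
wrist 0.038 -36:169 -34:169 -32:169 -30:168 -28:
[... 520 characters left out ...]
:194 12:193
top 0.03 -36:53 -34:57 -32:60 -30:63 -28:65 -26:67 -24:67 -22:68 -20:66 -18:63 -16:61 -14:60 -12:59 -10:60 -8:64 -6:68 -4:73 -2:77 0:82 2:85 4:88 6:92 8:95 10:98 12:100
top 0.034 -36:57 -34:61 -32:64 -30:67 -28:70 -26:73 -24:73 -22:73 -20:72 -18:68 -16:65 -14:63 -12:61 -10:62 -8:67 -6:72 -4:78 -2:83 0:87 2:90 4:93 6:95 8:98 10:100 12:102
top 0.038 -36:70 -34:73 -32:75 -30:78 -28:80 -26:81 -24:82 -22:81 -20:79 -18:74 -16:68 -14:65 -12:62 -10:64 -8:69 -6:76 -4:84 -2:90 0:94 2:97 4:99 6:101 8:102 10:103 12:104
top 0.042 -36:84 -34:85 -32:87 -30:88 -28:89 -26:90 -24:89 -22:88 -20:85 -18:80 -16:74 -14:69 -12:65 -10:68 -8:74 -6:82 -4:90 -2:95 0:100 2:102 4:103 6:104 8:104 10:104 12:105
```

```bash
python3 -c "
from cell import order
print(order.hand_in())"
```

```text
the job is handed in; nothing more can be done
None
```

I turned the valve clockwise to its stop, where the turning resistance rose sharply. I then opened it until the pointer lined up with the brass tab to within about 1° by the camera measurements, let go, backed the arm clear and handed the job in; no verdict was returned.

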